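# Set the sample stage to its marker and log it

### The arm

A 6-joint arm with a two-finger parallel gripper is mounted at the origin on a cart in front of the work surface, level with it; the furniture and walls round the work are solid. World frame = base frame: x ahead of the robot, y to its left, z up, the work surface at z = 0. Lengths are in m, angles in rad, forces in N, time in s.
With the tool pointing down it reaches from about 0.375 to 0.925 m from the base axis. Payload 5.7 kg.
Tool frame: the origin (TCP) lies where the fingers leave the gripper's body, on its centre line; the fingertips stand 80 mm ahead of it and the grasp point (between the pads) lies 61 mm ahead of it; z points along the fingers, y is the direction in which the jaws open and shut (so a half turn about z gives the same grasp; the last joint's range is limited). The gripper opens to 88 mm and grips with 3 to 60 N. Pads are 20 mm wide; open, the fingers measure 115 mm over their backs; the gripper's body (75 mm by 178 mm) begins 61 mm behind the grasp point.
Start: joints at [-1.228, 0.359, 1.51, -0, 1.272, -0.115], TCP at [0.265, -0.538, 0.303] pointing down, gripper open.
Joint ranges: [-2.97, 2.97], [-1.01, 2.36], [0.21, 2.38], [-0.96, 4.11], [0.2, 2.71], [-2.98, 2.98]. Speed limits (rad/s): [2.39, 2.39, 3.14, 3.14, 3.14, 3.14].

### API

Orientations are given as a unit quaternion [x, y, z, w].
In Python, from cell import * gives the robot as it stands.
- The arm moves only by the tool drive_tool, never from a script. Its argument "increments" is a list of rows, each a list of 2 entries, a list of its own where there are three numbers: the shift along the tool's x, y, z in cm, then the turn, a rotation vector about the tool's x, y, z in rad. In form: [[[dx, dy, dz], [rx, ry, rz]], ...]. A call has 1 to 12 rows; each row is the pose to reach, as a shift and turn from the pose commanded when the call began, along the tool's axes at that moment; what a row does not reach only later rows make up. A row lasts 1/12 s, in which the tool goes at most 41.7 mm and 7.16 degrees, less where a joint would pass 70% of its speed; a pose out of reach is approached as far as the arm can. A call with a gripper value outside its range is refused whole. "hand" is the finger opening in cm, from 0 to 8.78, set as the call begins (left out, the last holds). The fingers move at their own pace and stop on an object; the grip force is fixed at half the most. Time passes only in rows, so rows that repeat a pose let the fingers close. It gives the time, the measured TCP pose, the force and the opening at its end, in the units of the state.
- observe(): the state, without advancing time (a new reading comes with each control period).
- read_camera(name): name is "side" or "top" or "wrist"; returns a dict with "frame" (420x560x3 uint8, red, green, blue), "mtx" (3x3 intrinsics, pixels), "dist_coeffs" ([k1, k2, p1, p2, k3] as OpenCV has them; the pictures are not rectified), "position" and "attitude" of the camera in the world. Camera axes: x right, y up, looking along -z (the intrinsics and any distortion apply to the point x, -y, -z); pixel columns grow to the right and rows downward; lengths in m; the calibration is good to about 2 mm. A picture is of the moment at which its call begins. There is no depth.
- job_done(): hands the job in, once; it reports no verdict.
The state is a dict: "time": time; "qpos": joint angles; "joint_velocities": joint speeds; "joint_efforts": joint torques, N m; "ee_pos": TCP position; "ee_rot": TCP orientation; "force": force on the tool from outside, world axes, zero at the start; "ft_torque": the same for the moment, N m; "width": finger opening in m.
Only numpy, scipy, OpenCV 4.12 (cv2) and the standard library are available. Lean on these libraries where they do the work, as an engineer would, in place of code of your own. Each camera call takes 0.05 s, during which the arm holds its last target. There are 200 camera calls.

### The job

On the round rotary sample stage, push the steel finger post sideways, gently and with a fingertip (do not pinch it), so that the black dial turns until its white index line lines up with the red marker on the scale ring; either way round will do. Once the two are in line, press the green key on the stage fully down with a fingertip and let it spring back, leaving the dial set. Do not press the key before that, and neither lift nor carry anything: the crucible stays standing in the middle of the dial and the things round about stay where they are.

Things in the scene. Friction and masses are not known exactly. Their poses are not given: they have to be found in the camera images.
- dial_center (a point): centre of the dial's top face, on the turning axis (28 mm above the bench). The dial is a black disc, 80 mm radius, 6 mm thick, on a grey round housing of 100 mm radius whose top, 22 mm above the bench, carries a scale line every 10 degrees. The housing is fixed to the bench; point z points up.
- index_tip (a point): outer end of the white index line on the dial's top, at the rim 80 mm from the axis. The line is 4 mm wide and runs 30 mm inward. It turns with the dial.
- marker_tip (a point): inner end of the red marker clipped on the scale ring, 80 mm from the axis, on its top face (28 mm above the bench, level with the dial's top). The marker is 4 mm wide, points at the axis, runs 20 mm outward to a red clip (22 mm wide) over the housing's edge, and is fixed. It may be anywhere round the ring.
- dial: the dial with its post; origin on the turning axis at the dial's underside (22 mm above the bench), z up, x axis towards the index line, so its yaw is the direction of the index line. It turns freely more than a full turn either way from any start, against a slight friction (about 1 N at the post), and stays where it is left. A contact force over 20 N from the fingers counts as pinched or struck.
- post_top (a point): centre of the top of the finger post, 68 mm above the bench: an upright round steel post standing on the dial, 15 mm diameter, 40 mm tall, 58 mm from the axis, straight across the axis from the index line (180 degrees); foot flange 22 mm diameter, 3 mm high
- log_key_top (a point): centre of the top of the round green key (28 mm diameter), on the panel that juts out of the housing, 132 mm from the dial's axis. It is pressed straight down. Beware of tall fixed equipment close to the stage: behind and to the left a cream water bath with a pot on a scissor jack (underside about 130 mm above the bench, nearest corner about x 0.56, y -0.08 m), to the right (beyond y about -0.4 m) a blue heater with glass columns.
- log_key (a joint): travel of the green key, m: 0 up, 0.006 fully down; a spring pushes it back, about 5 N when fully down
- crucible: white porcelain crucible standing loose in the middle of the dial, 45 mm across at the rim, 34 mm high; origin at the centre of its underside. It turns with the dial and is not to be handled.
- wash_bottle: wash bottle with red cap and bent spout, 68x84x206 mm; loose bystander, origin at the centre of its underside; not to be touched
- brown_jar: squat jar with dark lid, 66 mm across, 104 mm tall; loose bystander, origin at the centre of its underside; not to be touched
- blue_cap: blue ribbed screw cap, 43 mm across, 22 mm high; loose bystander, origin at the centre of its underside; not to be touched
- red_stopper: red-brown rubber stopper, 28 mm across, 24 mm high; loose bystander, origin at the centre of its underside; not to be touched
- lab_timer: small cream timer lying flat, 62x62x18 mm; loose bystander, origin at the centre of its underside; not to be touched
- tweezers: steel tweezers lying flat, 125 mm long; loose bystander, origin at the centre of its underside; not to be touched

How it is judged:
By the outcome, as a careful person would: the job done as asked, in the order asked, and still so for the second after the job is handed in, with the robot touching nothing.
It also fails if it takes over 54 s, if anything falls off the work surface, if the arm or the gripper's body presses on something with over 40 N, if the wrist force passes 120 N, or if a joint passes its speed limit or range.

## Working session

There is one attempt and no reset: what is moved stays moved. The work goes in short steps, Python scripts to look and compute and a tool call to move; the robot and the scene stay as the last step left them, time stands still between calls to the robot, and variables do not carry over. Pictures are saved under pics/ and viewed, about 8 in all and at most 12, crops included, and the job is handed in when it is done.

Besides the shell and the picture viewer there is one more tool, called after "Call:" as name(argument=value, ...) on one line, values as JSON. drive_tool: Moves the arm, as the interface text tells. Its arguments: {"type":"object","properties":{"increments":{"type":"array","items":{"type":"array"}},"hand":{"type":"number"}},"required":["increments"]}

```bash
mkdir -p pics; cat > h.py <<'E'
from cell import *
import numpy as np, cv2
from scipy.spatial.transform import Rotation as R
def ray(c,px):
    p=cv2.undistortPoints(np.array([[px]],float),np.array(c["mtx"]),np.array(c["dist_coeffs"]))[0,0]
    a=np.array(c["attitude"]); M=a if a.shape==(3,3) else R.from_quat(a).as_matrix()
    return np.array(c["position"]), M@np.array([p[0],-p[1],-1.])
def onz(c,px,z):
    o,d=ray(c,px); return o+d*(z-o[2])/d[2]
def proj(c,P):
    a=np.array(c["attitude"]); M=a if a.shape==(3,3) else R.from_quat(a).as_matrix()
    q=M.T@(np.array(P)-np.array(c["position"])); q=q*[1,-1,-1]
    return cv2.projectPoints(q.reshape(1,1,3),np.zeros(3),np.zeros(3),np.array(c["mtx"]),np.array(c["dist_coeffs"]))[0].ravel()
def save(c,n): cv2.imwrite("pics/"+n,cv2.cvtColor(c["frame"],cv2.COLOR_RGB2BGR))
E
python3 - <<'E'
from h import *
s=observe(); print(s)
for n in("top","side"):
    c=read_camera(n); save(c,n+"1.png"); print(n,c["position"],c["attitude"],c["mtx"],c["dist_coeffs"])
E
```

```text
{'time': 0.0, 'qpos': array([-1.22811262e+00,  3.59488100e-01,  1.51141930e+00,  4.88311488e-06,
        1.27247876e+00, -1.15081287e-01]), 'joint_velocities': array([ 6.96731138e-04,  1.33256853e-04,  3.63318521e-04,  4.11636418e-05,
       -2.63644074e-03,  1.87041273e-03]), 'joint_efforts': array([-1.01823436e-03, -5.15381098e+01, -2.70726621e+01,  6.73491857e-02,
        3.53220175e-02, -1.94183049e-04]), 'ee_pos': array([ 0.26499001, -0.53771584,  0.30182452]), 'ee_rot': array([ 9.73920325e-01,  2.26888512e-01, -9.95136152e-05, -8.91218762e-04]), 'force': array([-0.24176691,  0.16832899, -0.14624306]), 'ft_torque': array([ 0.04022314, -0.0662006 , -0.03588886]), 'width': 0.08803933699574085}
top [ 0.41249532 -0.00217214  1.16089921] [ 0.03536821 -0.02094674 -0.70042145  0.71254482] [[465.97159231   0.         273.21381804]
 [  0.         465.97159231 214.23825824]
 [  0.           0.           1.        ]] [-0.11704341  0.          0.          0.          0.        ]
side [-0.02057563 -0.84795489  0.53636009] [ 0.51593887 -0.15088583 -0.21755434  0.81468439] [[492.90691314   0.         274.72648424]
 [  0.         492.90691314 213.56072064]
 [  0.           0.           1.        ]] [-0.12375801  0.          0.          0.          0.        ]
```

View pics/top1.png

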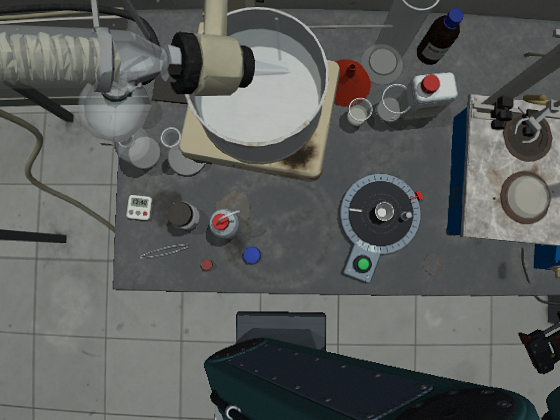

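View pics/side1.png

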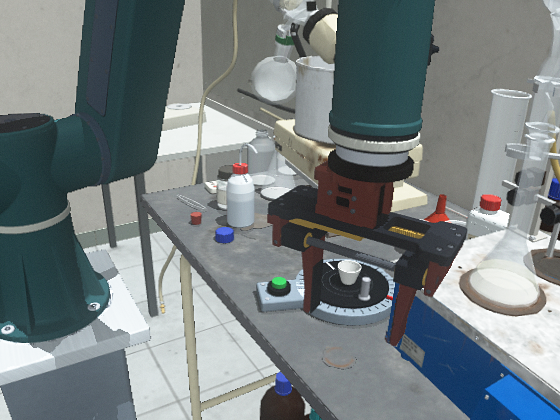

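The top view shows the dial near (381,214), the white index at about (355,210), the post at about (406,216), the red marker at about (418,196) and the green key at about (363,264). The bottles are well to the left. Next I measure these.

```bash
cat > meas.py <<'E'
from h import *
def blobs(m,x0,y0,x1,y1):
    k=np.zeros_like(m); k[y0:y1,x0:x1]=m[y0:y1,x0:x1]
    n,l,s,c=cv2.connectedComponentsWithStats(k.astype(np.uint8)); return [(s[i,4],c[i].round(1),s[i,:4]) for i in range(1,n) if s[i,4]>=5]
if __name__=="__main__":
    c=read_camera("top"); f=c["frame"].astype(int); r,g,b=f[...,0],f[...,1],f[...,2]
    dark=(f.max(2)<70)
    for nm,m,z in(("red",(r>140)&(g<80)&(b<90),.028),("green",(g>120)&(r<90),.035),("white",(f.min(2)>150),.028)):
        for a,p,s in blobs(m,335,165,440,285): print(nm,a,p,s,onz(c,p,z)[:2].round(4))
    hsv=cv2.medianBlur(c["frame"],3)[170:260,335:430].max(2)
    cs,_=cv2.findContours((hsv<75).astype(np.uint8),cv2.RETR_EXTERNAL,cv2.CHAIN_APPROX_NONE)
    k=max(cs,key=cv2.contourArea)+np.array([335,170]); e=cv2.fitEllipse(cv2.convexHull(k)); print("dial",e,onz(c,e[0],.028))
    im=cv2.resize(c["frame"][155:285,330:445],None,fx=4.6,fy=4.6,interpolation=cv2.INTER_CUBIC)
    cv2.imwrite("pics/crop1.png",im[...,::-1])
E
python3 meas.py
```

```text
red 39 [418.1 195.4] [411 191  12   9] [ 0.5551 -0.334 ]
green 87 [363.1 263.6] [358 259  11  10] [ 0.3865 -0.197 ]
white 15 [354.9 209.7] [350 209  11   3] [ 0.5171 -0.1775]
white 58 [381.5 212.1] [378 208   8   9] [ 0.5123 -0.2429]
white 12 [408.5 214. ] [407 213   4   3] [ 0.5088 -0.3097]
white 19 [359.5 243.1] [357 240   6   7] [ 0.4358 -0.1891]
white 7 [365.9 244. ] [364 243   5   3] [ 0.4339 -0.2048]
white 32 [371.7 248.8] [368 246   9   6] [ 0.4224 -0.219 ]
white 5 [379. 250.] [379 248   1   5] [ 0.4198 -0.2369]
dial ((380.4689636230469, 213.2093505859375), (64.30408477783203, 64.55307006835938), 1.9263083934783936) [ 0.50956298 -0.24035331  0.028     ]
```

View pics/crop1.png

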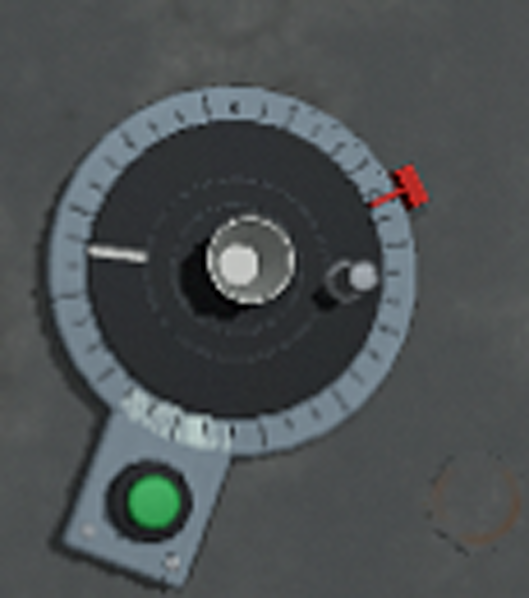

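```bash
cat > inc.py <<'E'
import numpy as np
from scipy.spatial.transform import Rotation as R
def tool(psi): # tool pointing down, tool x at yaw psi deg
    return R.from_euler('z',psi,degrees=True)*R.from_euler('x',180,degrees=True)
def inc(p0,psi0,p,psi):
    M=tool(psi0); d=M.inv().apply(np.array(p)-p0)*100
    return d.round(2).tolist(), round(float((M.inv()*tool(psi)).as_rotvec()[2]),3)
E
python3 - <<'E'
from h import *; from inc import *
c=read_camera("top"); f=c["frame"].astype(int)
for z in(0,.1,.15,.2): print(z,[onz(c,p,z)[:2].round(3) for p in((452,200),(449,225),(447,235))])
m=(f[...,2]>90)&(f[...,0]<50)
for r in (190,200,210,220,230): print(r,np.where(m[r,420:])[0][:1]+420)
s=observe(); print(R.from_quat(s['ee_rot']).as_matrix().round(3))
print(inc([.265,-.538,.303],26.2,[.36,-.30,.30],173),inc([.265,-.538,.303],26.2,[.545,-.29,.25],173))
E
```

```text
0 [array([ 0.549, -0.43 ]), array([ 0.485, -0.421]), array([ 0.46 , -0.416])]
0.1 [array([ 0.537, -0.393]), array([ 0.479, -0.385]), array([ 0.456, -0.38 ])]
0.15 [array([ 0.531, -0.375]), array([ 0.476, -0.367]), array([ 0.454, -0.362])]
0.2 [array([ 0.525, -0.356]), array([ 0.473, -0.349]), array([ 0.452, -0.344])]
190 []
200 []
210 []
220 []
230 []
[[ 0.897  0.442 -0.   ]
 [ 0.442 -0.897  0.001]
 [ 0.    -0.001 -1.   ]]
([19.03, -17.16, 0.3], -2.562) ([36.07, -9.89, 5.3], -2.562)
```

Call:
drive_tool(increments=[[[19,-17.2,0.3],[0,0,-2.56]],[[19,-17.2,0.3],[0,0,-2.56]],[[19,-17.2,0.3],[0,0,-2.56]],[[19,-17.2,0.3],[0,0,-2.56]],[[19,-17.2,0.3],[0,0,-2.56]],[[19,-17.2,0.3],[0,0,-2.56]],[[19,-17.2,0.3],[0,0,-2.56]],[[19,-17.2,0.3],[0,0,-2.56]],[[19,-17.2,0.3],[0,0,-2.56]],[[19,-17.2,0.3],[0,0,-2.56]],[[19,-17.2,0.3],[0,0,-2.56]],[[19,-17.2,0.3],[0,0,-2.56]]], hand=0)

```text
time: 1.2
ee_pos: [0.3596, -0.2997, 0.2996]
ee_rot: [0.555, 0.832, 0.0, -0.0]
force: [-0.1, -0.4, 0.5]
width: 0.0113
```

```bash
cat > st.py <<'E'
from h import *; from inc import *; import sys
s=observe(); M=R.from_quat(s['ee_rot']).as_matrix(); p=s['ee_pos']; psi=np.degrees(np.arctan2(M[1,0],M[0,0]))
print(s['time'],p.round(4),'psi',psi.round(2),'tilt',M[:,2].round(3),s['qpos'].round(2),s['force'].round(2),s['width'])
E
python3 st.py
```

```text
1.2 [ 0.3596 -0.2997  0.2996] psi 112.55 tilt [-0.  0. -1.] [-0.84  0.17  1.79  0.    1.18 -1.24] [-0.12 -0.44  0.46] 0.01125835931490453
```

```bash
python3 -c "
from inc import *
print(inc([.3596,-.2997,.2996],112.5,[.545,-.295,.24],173))"
```

```text
([-6.66, 17.31, 5.96], -1.056)
```

Call:
drive_tool(increments=[[[-6.7,17.3,6],[0,0,-1.056]],[[-6.7,17.3,6],[0,0,-1.056]],[[-6.7,17.3,6],[0,0,-1.056]],[[-6.7,17.3,6],[0,0,-1.056]],[[-6.7,17.3,6],[0,0,-1.056]],[[-6.7,17.3,6],[0,0,-1.056]],[[-6.7,17.3,6],[0,0,-1.056]],[[-6.7,17.3,6],[0,0,-1.056]],[[-6.7,17.3,6],[0,0,-1.056]],[[-6.7,17.3,6],[0,0,-1.056]]])

```text
time: 2.03
ee_pos: [0.5451, -0.2965, 0.2392]
ee_rot: [0.063, 0.998, 0.0, -0.0]
force: [0.2, 0.5, -0.4]
width: 0.0009
```

```bash
python3 st.py; python3 -c "
from h import *
c=read_camera('wrist'); save(c,'w1.png'); print(c['position'],c['attitude'],c['mtx'],c['dist_coeffs'])
for n,p in dict(C=(.5096,-.2404,.028),post=(.5027,-.298,.068),mk=(.5446,-.3124,.028),key=(.3865,-.197,.035),tip=(.545,-.295,.16)).items(): print(n,proj(c,p).round(0))
c=read_camera('side'); save(c,'s2.png')
"
```

```text
2.0333 [ 0.5451 -0.2965  0.2392] psi 172.8 tilt [-0.001  0.    -1.   ] [-0.61  0.45  1.54  0.    1.16 -2.05] [ 0.18  0.5  -0.37] 0.0009375187371531956
[ 0.46515832 -0.28672245  0.32045799] [-0.10999855 -0.09685163  0.65424861  0.74194261] [[363.3640864    0.         278.99437724]
 [  0.         363.3640864  207.34982049]
 [  0.           0.           1.        ]] [-0.04944444  0.          0.          0.          0.        ]
C [343. 147.]
post [270. 155.]
mk [260. 200.]
key [392. -33.]
tip [283. 269.]
```

View pics/w1.png

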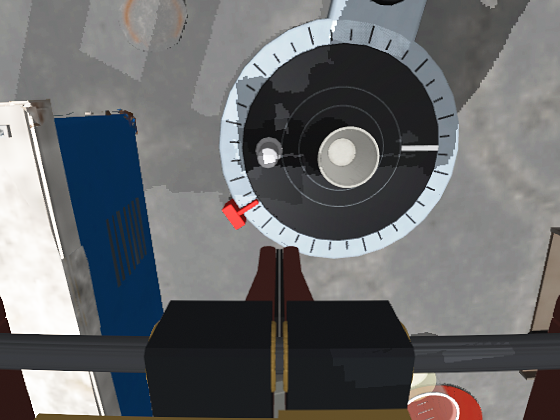

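View pics/s2.png

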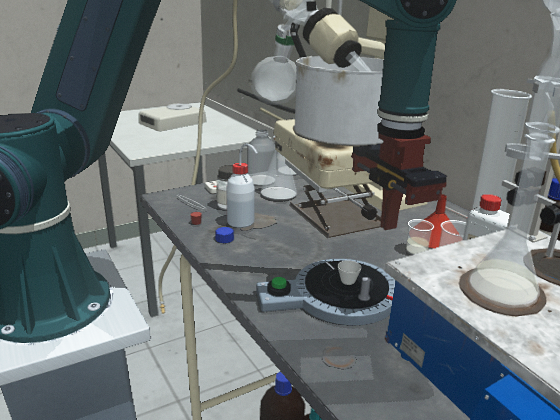

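Wrist view: dial centre at about (345,150), post top at (267,153), index at (420,148) and marker at (240,210). All agree with the estimates to about 1–2 mm. The side view shows a clear path down. I'll refine the angles from this view.

```bash
cat > ang.py <<'E'
from h import *; from meas import blobs
def angles(cam,C,box,fn=None):
    c=read_camera(cam); 
    if fn: save(c,fn)
    f=c["frame"].astype(int); r,g,b=f[...,0],f[...,1],f[...,2]
    x0,y0,x1,y1=box
    H,W=r.shape; uv=[(u,v) for v in range(y0,y1) for u in range(x0,x1)]
    P=np.array([onz(c,p,.028)[:2] for p in uv])-C
    rr=np.hypot(*P.T).reshape(y1-y0,x1-x0); P=P.reshape(y1-y0,x1-x0,2)
    F=f[y0:y1,x0:x1]
    wh=(F.min(2)>130)&(rr>.053)&(rr<.077)
    rd=(F[...,0]>130)&(F[...,1]<90)&(F[...,2]<90)&(rr>.081)&(rr<.112)
    out={}
    for n,m in(("index",wh),("marker",rd)):
        k,l,s,_=cv2.connectedComponentsWithStats(m.astype(np.uint8))
        for i in range(1,k):
            if s[i,4]>=8:
                q=P[l==i]; mu=q.mean(0); print(n,s[i,4],"ang",np.degrees(np.arctan2(mu[1],mu[0])).round(2),"r",np.hypot(*mu).round(4))
    return c
if __name__=="__main__":
    c=read_camera("wrist"); im=c["frame"]
    k=((im.max(2)<75)).astype(np.uint8); k[:,:225]=0;k[:30]=0;k[246:]=0;k[:,470:]=0
    cs,_=cv2.findContours(k,cv2.RETR_EXTERNAL,cv2.CHAIN_APPROX_NONE); h=cv2.convexHull(max(cs,key=cv2.contourArea))
    Q=np.array([onz(c,p,.028)[:2] for p in h[:,0].astype(float)]); 
    A=np.c_[2*Q,np.ones(len(Q))]; s=np.linalg.lstsq(A,(Q**2).sum(1),rcond=None)[0]; print("centre",s[:2],"r",np.sqrt(s[2]+s[:2]@s[:2]))
    for C in (np.array([.5096,-.2404]),s[:2]):
        print(C); angles("wrist",C,(215,20,465,262)); 
    angles("top",np.array([.5096,-.2404]),(335,165,435,262)); print("post",onz(c,(267,153),.068))
E
python3 ang.py
```

```text
centre [ 0.5104748  -0.24209761] r 0.07922824837870078
[ 0.5096 -0.2404]
index 145 ang 82.88 r 0.0649
index 274 ang -89.42 r 0.0615
marker 355 ang -64.36 r 0.1033
[ 0.5104748  -0.24209761]
index 146 ang 83.85 r 0.0649
index 270 ang -90.17 r 0.0599
marker 367 ang -64.36 r 0.1018
post [ 0.50080867 -0.29961538  0.068     ]
```

```bash
cat > path.py <<'E'
from inc import *
C=np.array([.510,-.2412])
def pose(th,d,z=.127,r=.054):
    a=np.radians(th); u=np.array([np.cos(a),np.sin(a)]); t=np.array([u[1],-u[0]])
    return np.r_[C+r*u-d*t,z], th-90
E
python3 -c "
from path import *
p,s=pose(-96.7,.032); print(p,s,inc([.5451,-.2965,.2392],172.8,p,s))
p0,s0=p,s
for d in(.025,.02,.0175): print(inc(p0,s0,*pose(-96.7,d)))
for k in range(1,11): print(inc(p0,s0,*pose(-96.7-3*k,.0175)))
"
```

```text
[ 0.53548124 -0.29856468  0.127     ] -186.7 ([0.93, -0.33, 11.22], -0.009)
([0.7, 0.0, 0.0], 0.0)
([1.2, 0.0, 0.0], 0.0)
([1.45, 0.0, 0.0], 0.0)
([1.74, -0.08, -0.0], 0.052)
([2.02, -0.15, -0.0], 0.105)
([2.32, -0.21, -0.0], 0.157)
([2.61, -0.25, -0.0], 0.209)
([2.91, -0.27, -0.0], 0.262)
([3.2, -0.28, -0.0], 0.314)
([3.5, -0.27, -0.0], 0.367)
([3.8, -0.24, -0.0], 0.419)
([4.09, -0.21, -0.0], 0.471)
([4.38, -0.15, -0.0], 0.524)
```

Call:
drive_tool(increments=[[[1,0.3,4],[0,0,0]],[[1,0.3,8],[0,0,0]],[[1,0.3,10],[0,0,0]],[[1,0.3,11.2],[0,0,0]],[[1,0.3,11.2],[0,0,0]],[[1,0.3,11.2],[0,0,0]]])

```text
time: 2.83
ee_pos: [0.5358, -0.2927, 0.1279]
ee_rot: [0.064, 0.998, 0.0, -0.0]
force: [-0.2, -0.1, -0.1]
width: 0.0004
```

```bash
python3 -c "
from path import *
p0,s0=[.5358,-.2927,.1279],172.7
for th,d in [(-96.7,.027),(-96.7,.022),(-96.7,.0175)]+[(-96.7-3.5*k,.0175) for k in range(1,10)]: print(inc(p0,s0,*pose(th,d,.128)))
"
```

```text
([0.46, -0.59, -0.01], -0.01)
([0.96, -0.6, -0.01], -0.01)
([1.41, -0.6, -0.01], -0.01)
([1.74, -0.7, -0.01], 0.051)
([2.08, -0.78, -0.01], 0.112)
([2.42, -0.84, -0.01], 0.173)
([2.76, -0.88, -0.01], 0.234)
([3.11, -0.9, -0.01], 0.295)
([3.46, -0.89, -0.01], 0.356)
([3.8, -0.87, -0.01], 0.417)
([4.14, -0.82, -0.01], 0.478)
([4.48, -0.75, -0.01], 0.539)
```

Call:
drive_tool(increments=[[[0.5,-0.6,0],[0,0,-0.01]],[[1.0,-0.6,0],[0,0,-0.01]],[[1.4,-0.6,0],[0,0,-0.01]],[[1.74,-0.7,0],[0,0,0.05]],[[2.08,-0.78,0],[0,0,0.11]],[[2.42,-0.84,0],[0,0,0.17]],[[2.76,-0.88,0],[0,0,0.23]],[[3.11,-0.9,0],[0,0,0.295]],[[3.46,-0.9,0],[0,0,0.356]],[[3.8,-0.87,0],[0,0,0.417]],[[4.14,-0.82,0],[0,0,0.478]],[[4.48,-0.75,0],[0,0,0.54]]])

```text
time: 3.83
ee_pos: [0.4907, -0.295, 0.1292]
ee_rot: [0.329, 0.944, -0.001, 0.002]
force: [1.7, -0.9, 1.7]
width: 0.0003
```

```bash
python3 st.py; python3 -c "
from ang import *
C=np.array([.510,-.2412])
angles('wrist',C,(0,0,560,300),'w2.png');angles('top',C,(335,165,435,262),'t2.png')"
```

```text
3.8333 [ 0.4907 -0.295   0.1292] psi 141.53 tilt [ 0.003 -0.002 -1.   ] [-0.66  0.53  1.74  0.    0.87 -1.56] [ 1.68 -0.89  1.69] 0.00032686390813051327
index 286 ang -134.31 r 0.0615
index 353 ang 49.14 r 0.0649
index 766 ang -113.57 r 0.0617
index 21 ang 48.31 r 0.0642
marker 34 ang -63.16 r 0.1035
```

View pics/w2.png

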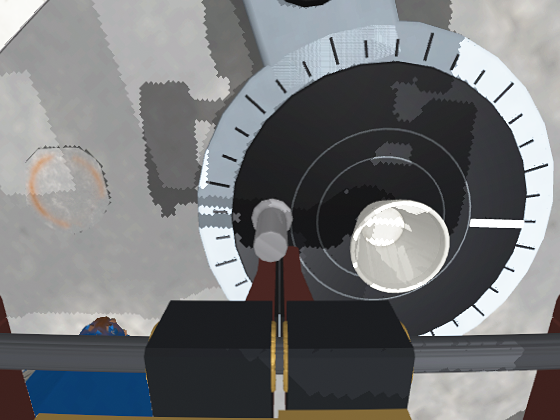

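The finger sits behind the post near (270,245) and the dial follows: the index is at about 49°, with 1.7 N at the wrist. The crucible is still centred. I'll continue.

```bash
python3 -c "
from path import *
print(pose(-130.9,.0205))
p0,s0=[.4907,-.295,.1285],141.5
for k in range(1,13): print(inc(p0,s0,*pose(-130.9-3.5*k,.0205,.128)))
"
```

```text
(array([ 0.49013899, -0.29543827,  0.127     ]), -220.9)
([0.35, -0.17, 0.05], 0.103)
([0.7, -0.25, 0.05], 0.164)
([1.05, -0.31, 0.05], 0.225)
([1.4, -0.35, 0.05], 0.286)
([1.75, -0.36, 0.05], 0.347)
([2.1, -0.36, 0.05], 0.408)
([2.45, -0.33, 0.05], 0.469)
([2.8, -0.28, 0.05], 0.531)
([3.15, -0.21, 0.05], 0.592)
([3.49, -0.12, 0.05], 0.653)
([3.82, -0.01, 0.05], 0.714)
([4.15, 0.12, 0.05], 0.775)
```

Call:
drive_tool(increments=[[[0.35,-0.17,0],[0,0,0.1]],[[0.7,-0.25,0],[0,0,0.164]],[[1.05,-0.31,0],[0,0,0.225]],[[1.4,-0.35,0],[0,0,0.286]],[[1.75,-0.36,0],[0,0,0.347]],[[2.1,-0.36,0],[0,0,0.408]],[[2.45,-0.33,0],[0,0,0.47]],[[2.8,-0.28,0],[0,0,0.53]],[[3.15,-0.21,0],[0,0,0.59]],[[3.49,-0.12,0],[0,0,0.653]],[[3.82,0,0],[0,0,0.714]],[[4.15,0.12,0],[0,0,0.775]]])

```text
time: 4.93
ee_pos: [0.459, -0.2682, 0.1285]
ee_rot: [0.661, 0.751, 0.0, 0.001]
force: [1.6, -0.9, -0.1]
width: 0.0007
```

```bash
python3 st.py; python3 -c "
from ang import *
C=np.array([.510,-.2412])
angles('wrist',C,(0,0,560,300),'w3.png')
from path import *
s=observe(); p0=s['ee_pos']; M=R.from_quat(s['ee_rot']).as_matrix(); s0=np.degrees(np.arctan2(M[1,0],M[0,0]))
print(pose(s0+90,.0205))
for k in range(1,13): print(inc(p0,s0,*pose(s0+90-3.5*k,.0205,.128)))
"
```

```text
4.9333 [ 0.459  -0.2682  0.1285] psi 97.28 tilt [ 0.002 -0.002 -1.   ] [-0.66  0.49  1.83 -0.    0.82 -0.79] [ 1.64 -0.87 -0.08] 0.0007142357828348559
index 256 ang -176.93 r 0.0606
index 373 ang 7.01 r 0.0651
index 755 ang -155.71 r 0.0612
(array([ 0.45893498, -0.26819285,  0.127     ]), np.float64(97.07257624400978))
([0.24, -0.06, 0.03], 0.061)
([0.58, -0.16, 0.03], 0.122)
([0.93, -0.23, 0.03], 0.183)
([1.28, -0.28, 0.03], 0.244)
([1.63, -0.31, 0.03], 0.305)
([1.98, -0.32, 0.03], 0.367)
([2.33, -0.31, 0.03], 0.428)
([2.68, -0.28, 0.03], 0.489)
([3.03, -0.22, 0.03], 0.55)
([3.38, -0.15, 0.03], 0.611)
([3.72, -0.05, 0.03], 0.672)
([4.05, 0.07, 0.03], 0.733)
```

Call:
drive_tool(increments=[[[0.24,-0.06,0],[0,0,0.061]],[[0.58,-0.16,0],[0,0,0.122]],[[0.93,-0.23,0],[0,0,0.183]],[[1.28,-0.28,0],[0,0,0.244]],[[1.63,-0.31,0],[0,0,0.305]],[[1.98,-0.32,0],[0,0,0.367]],[[2.33,-0.31,0],[0,0,0.428]],[[2.68,-0.28,0],[0,0,0.489]],[[3.03,-0.22,0],[0,0,0.55]],[[3.38,-0.15,0],[0,0,0.611]],[[3.72,-0.05,0],[0,0,0.672]],[[4.05,0.07,0],[0,0,0.733]]])

```text
time: 5.98
ee_pos: [0.454, -0.2277, 0.1282]
ee_rot: [0.886, 0.465, 0.0, 0.001]
force: [-0.7, -1.9, 1.2]
width: 0.0004
```

```bash
python3 st.py; python3 -c "
from ang import *
C=np.array([.510,-.2412])
angles('wrist',C,(0,0,560,300),'w4.png'); angles('top',C,(335,165,435,262),'t4.png')
from path import *
s=observe(); p0=s['ee_pos']; M=R.from_quat(s['ee_rot']).as_matrix(); s0=np.degrees(np.arctan2(M[1,0],M[0,0]))
print(pose(s0+90,.0205))
for k in range(1,10): print(inc(p0,s0,*pose(s0+90-3*k,.0205,.128)))
"
```

```text
5.9833 [ 0.454  -0.2277  0.1282] psi 55.36 tilt [ 0.001 -0.001 -1.   ] [-0.6   0.46  1.89 -0.    0.79  0.  ] [-0.73 -1.94  1.17] 0.00042635604339213984
index 280 ang 142.85 r 0.0609
index 358 ang -33.23 r 0.0649
index 769 ang 163.32 r 0.0609
marker 533 ang -62.13 r 0.0992
index 18 ang -33.99 r 0.0651
(array([ 0.45389462, -0.2274728 ,  0.127     ]), np.float64(55.46338846342371))
([0.25, -0.07, 0.0], 0.052)
([0.54, -0.15, 0.0], 0.105)
([0.84, -0.22, 0.0], 0.157)
([1.14, -0.28, 0.0], 0.209)
([1.44, -0.31, 0.0], 0.262)
([1.74, -0.34, 0.0], 0.314)
([2.04, -0.34, 0.0], 0.367)
([2.34, -0.33, 0.0], 0.419)
([2.64, -0.31, 0.0], 0.471)
```

Call:
drive_tool(increments=[[[0.25,-0.07,0],[0,0,0.052]],[[0.54,-0.15,0],[0,0,0.105]],[[0.84,-0.22,0],[0,0,0.157]],[[1.14,-0.28,0],[0,0,0.209]],[[1.44,-0.31,0],[0,0,0.262]],[[1.74,-0.34,0],[0,0,0.314]],[[2.04,-0.34,0],[0,0,0.367]],[[2.2,-0.34,0],[0,0,0.39]],[[2.34,-0.33,0],[0,0,0.419]],[[2.34,-0.33,0],[0,0,0.419]]])

```text
time: 6.92
ee_pos: [0.4641, -0.206, 0.1278]
ee_rot: [0.962, 0.271, -0.0, -0.0]
force: [-0.4, -0.5, -0.3]
width: 0.0003
```

```bash
python3 st.py; python3 -c "
from ang import *
C=np.array([.510,-.2412])
angles('wrist',C,(0,0,560,420),'w5.png'); angles('top',C,(335,165,435,262),'t4.png')
from path import *
s=observe(); p0=s['ee_pos']; M=R.from_quat(s['ee_rot']).as_matrix(); s0=np.degrees(np.arctan2(M[1,0],M[0,0]))
print(pose(s0+90,.0205))
for k in range(1,10): print(inc(p0,s0,*pose(s0+90-1*k,.0205,.128)))
"
```

```text
6.9167 [ 0.4641 -0.206   0.1278] psi 31.49 tilt [-0.001  0.    -1.   ] [-0.55  0.46  1.89  0.    0.79  0.47] [-0.37 -0.48 -0.3 ] 0.0003344362585281567
index 284 ang 119.0 r 0.0607
index 349 ang -56.18 r 0.065
index 678 ang 138.86 r 0.0604
marker 15 ang -55.74 r 0.0954
marker 250 ang -63.64 r 0.0905
marker 33 ang -68.33 r 0.1021
marker 10 ang -61.14 r 0.1089
(array([ 0.46429705, -0.20588017,  0.127     ]), np.float64(31.51443797351881))
([0.11, -0.06, -0.03], 0.017)
([0.21, -0.09, -0.03], 0.035)
([0.31, -0.12, -0.03], 0.052)
([0.4, -0.15, -0.03], 0.07)
([0.5, -0.18, -0.03], 0.087)
([0.6, -0.21, -0.03], 0.105)
([0.69, -0.23, -0.03], 0.122)
([0.79, -0.25, -0.03], 0.14)
([0.89, -0.28, -0.03], 0.157)
```

View pics/w5.png

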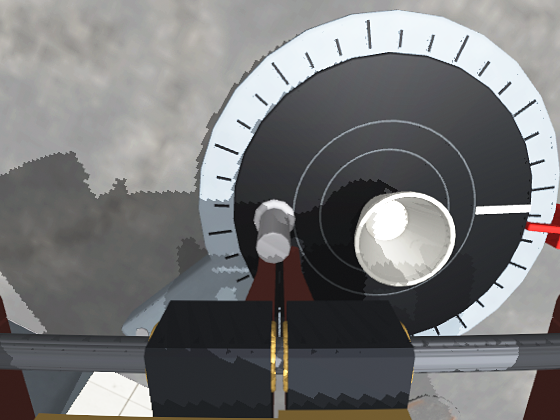

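Wrist view: the index's outer end is at (530,209) and the marker's tip at (528,227), so about 7–8° remain. I'll advance about 6° and then measure the marker bar directly in the same view.

Call:
drive_tool(increments=[[[0.2,-0.09,0],[0,0,0.035]],[[0.31,-0.12,0],[0,0,0.052]],[[0.4,-0.15,0],[0,0,0.07]],[[0.5,-0.18,0],[0,0,0.087]],[[0.57,-0.2,0],[0,0,0.1]],[[0.57,-0.2,0],[0,0,0.1]]])

```text
time: 7.52
ee_pos: [0.4683, -0.2014, 0.1277]
ee_rot: [0.975, 0.221, 0.0, -0.0]
force: [-0.9, 0.2, 0.1]
width: 0.0004
```

```bash
sed -i 's/(rr>.081)&(rr<.112)/(rr>.082)\&(rr<.096)/' ang.py; python3 st.py; python3 -c "
from ang import *
for C in ([.510,-.2412],[.5096,-.2404],[.5105,-.242]): angles('wrist',np.array(C),(0,0,560,420),'w6.png')
C=np.array([.510,-.2412]);angles('top',C,(335,165,435,262),'t4.png')
from path import *
s=observe(); p0=s['ee_pos']; M=R.from_quat(s['ee_rot']).as_matrix(); s0=np.degrees(np.arctan2(M[1,0],M[0,0]))
print(pose(s0+90,.0205))
for k in range(1,5): print(inc(p0,s0,*pose(s0+90-1*k,.0205,.128)))
"
```

```text
7.5167 [ 0.4683 -0.2014  0.1277] psi 25.58 tilt [-0.  0. -1.] [-0.54  0.47  1.88  0.    0.8   0.58] [-0.87  0.22  0.06] 0.0004115876204077947
index 296 ang 112.88 r 0.0608
index 358 ang -62.16 r 0.0649
index 704 ang 132.95 r 0.0605
marker 192 ang -63.47 r 0.0891
index 280 ang 112.96 r 0.0603
index 356 ang -62.15 r 0.0649
index 674 ang 133.14 r 0.0599
marker 192 ang -63.39 r 0.089
index 310 ang 112.88 r 0.0613
index 356 ang -62.21 r 0.0649
index 717 ang 132.73 r 0.0611
marker 194 ang -63.49 r 0.0891
(array([ 0.46816794, -0.20137126,  0.127     ]), np.float64(25.617068667900554))
([0.08, -0.05, -0.04], 0.017)
([0.18, -0.08, -0.04], 0.035)
([0.28, -0.11, -0.04], 0.052)
([0.37, -0.14, -0.04], 0.07)
```

Call:
drive_tool(increments=[[[0.06,-0.02,0],[0,0,0.01]],[[0.13,-0.04,0],[0,0,0.023]],[[0.13,-0.04,0],[0,0,0.023]],[[0.13,-0.04,0],[0,0,0.023]]])

```text
time: 8.05
ee_pos: [0.4692, -0.2005, 0.1276]
ee_rot: [0.978, 0.21, -0.0, -0.0]
force: [-0.4, -0.5, 0.6]
width: 0.0005
```

```bash
python3 st.py; python3 -c "
from ang import *
for C in ([.510,-.2412],): angles('wrist',np.array(C),(0,0,560,420),'w7.png')"
```

```text
8.05 [ 0.4692 -0.2005  0.1276] psi 24.28 tilt [-0.  0. -1.] [-0.54  0.47  1.88  0.    0.8   0.61] [-0.41 -0.46  0.55] 0.0005277780282380072
index 296 ang 111.56 r 0.0608
index 356 ang -63.38 r 0.0648
index 715 ang 131.74 r 0.0605
marker 202 ang -63.42 r 0.0889
```

Aligned to within 0.05° in this view. I'll back off and lift.

Call:
drive_tool(increments=[[[-1,0,0],[0,0,0]],[[-2,0,0],[0,0,0]],[[-2.5,0,0],[0,0,0]],[[-2.5,0,-3],[0,0,0]],[[-3,0,-7],[0,0,0]],[[-5,0,-9],[0,0,0]],[[-7,0,-10],[0,0,0]],[[-8,0,-10],[0,0,0]],[[-8,0,-10],[0,0,0]]])

```text
time: 8.85
ee_pos: [0.3944, -0.2339, 0.2278]
ee_rot: [0.978, 0.209, -0.0, 0.0]
force: [0.3, 0.2, -0.4]
width: 0.0007
```

```bash
python3 st.py; python3 -c "
from ang import *
c=angles('wrist',np.array([.510,-.2412]),(0,0,560,420),'w8.png')
c2=angles('top',np.array([.510,-.2412]),(335,165,435,262),'t8.png')
for n,cc in(('wrist',c),('top',c2)):
    f=cc['frame'].astype(int); m=(f[...,1]>110)&(f[...,0]<90)&(f[...,2]<140)
    for a,p,s in blobs(m,0,0,560,420):
        if a>30: print(n,a,p,s,onz(cc,p,.035)[:3].round(4))
"
```

```text
8.85 [ 0.3944 -0.2339  0.2278] psi 24.15 tilt [-0. -0. -1.] [-0.69  0.25  1.9  -0.    1.    0.46] [ 0.3   0.17 -0.37] 0.0006645785034361376
index 469 ang 115.08 r 0.059
index 232 ang -63.57 r 0.0648
marker 89 ang -64.3 r 0.0896
index 17 ang -63.35 r 0.065
marker 8 ang -64.17 r 0.0889
wrist 727 [229.4 195.8] [213 175  36  36] [ 0.3836 -0.1964  0.035 ]
wrist 34 [ 34.4 406.7] [ 30 397  10  18] [ 0.1027 -0.0987  0.035 ]
```

View pics/w8.png

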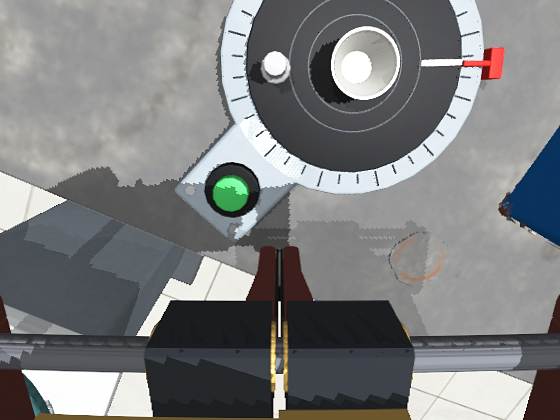

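Wrist view: the index (421–463, 63) and the marker (463–490, 63) look in line, and the green key is at (230,193). I'll check the gap at the joint itself, where an error in the assumed centre matters little.

```bash
cat > gap.py <<'E'
from h import *
def gap(c,th=-63.8):
    f=c["frame"].astype(int); a=np.radians(th); u=np.array([np.cos(a),np.sin(a)]); v=np.array([-u[1],u[0]])
    for C in ([.510,-.2412],[.509,-.240],[.511,-.2425]):
        o=[]
        px=proj(c,[*(np.array(C)+.08*u),.028]).astype(int)
        W=[];Rd=[]
        for y in range(max(0,px[1]-70),min(420,px[1]+70)):
            for x in range(max(0,px[0]-70),min(560,px[0]+70)):
                q=onz(c,(x,y),.028)[:2]-C; r,l=q@u,q@v
                if abs(l)>.006: continue
                F=f[y,x]
                if .056<r<.077 and F.min()>110: W.append((r,l,F.min()))
                if .082<r<.096 and F[0]>110 and F[1]<100: Rd.append((r,l,1))
        for n,A in(("idx",W),("mk",Rd)):
            A=np.array(A); k=np.polyfit(A[:,0]-.08,A[:,1],1); o.append((len(A),"mean l mm",(A[:,1].mean()*1e3).round(2),"at80",(k[1]*1e3).round(2),"slope deg",np.degrees(k[0]).round(1)))
        print(C,o)
if __name__=="__main__": gap(read_camera("wrist")); 
E
python3 gap.py
```

```text
[0.51, -0.2412] [(210, 'mean l mm', np.float64(0.3), 'at80', np.float64(0.44), 'slope deg', np.float64(0.6)), (105, 'mean l mm', np.float64(-0.82), 'at80', np.float64(-0.49), 'slope deg', np.float64(-2.1))]
[0.509, -0.24] [(211, 'mean l mm', np.float64(0.67), 'at80', np.float64(0.84), 'slope deg', np.float64(0.7)), (102, 'mean l mm', np.float64(-0.43), 'at80', np.float64(-0.2), 'slope deg', np.float64(-1.4))]
[0.511, -0.2425] [(206, 'mean l mm', np.float64(-0.04), 'at80', np.float64(0.08), 'slope deg', np.float64(0.5)), (109, 'mean l mm', np.float64(-1.17), 'at80', np.float64(-0.72), 'slope deg', np.float64(-2.7))]
```

The wrist camera sees the marker's side face obliquely here, which could bias this. I'll look from straight above the index line.

Call:
drive_tool(increments=[[[2.3,5.4,-4],[0,0,0]],[[2.3,5.4,-4],[0,0,0]],[[2.3,5.4,-4],[0,0,0]],[[2.3,5.4,-4],[0,0,0]]])

```text
time: 9.33
ee_pos: [0.4412, -0.2739, 0.2673]
ee_rot: [0.978, 0.211, 0.0, 0.0]
force: [-0.3, 0.4, -0.6]
width: 0.0003
```

```bash
python3 -c "
from gap import *
c=read_camera('wrist'); print(c['position']); gap(c)
px=proj(c,[.545,-.313,.028]).astype(int); print(px); x,y=max(px[0]-70,0),max(px[1]-45,0)
im=c['frame'][y:y+90,x:x+140]; cv2.imwrite('pics/crop9.png',cv2.resize(im,None,fx=5,fy=5,interpolation=cv2.INTER_NEAREST)[...,::-1])"
```

```text
[ 0.5132099  -0.24111414  0.34850349]
[0.51, -0.2412] [(165, 'mean l mm', np.float64(0.4), 'at80', np.float64(0.62), 'slope deg', np.float64(0.9)), (61, 'mean l mm', np.float64(-0.55), 'at80', np.float64(-0.38), 'slope deg', np.float64(-1.1))]
[0.509, -0.24] [(159, 'mean l mm', np.float64(0.76), 'at80', np.float64(1.0), 'slope deg', np.float64(1.0)), (57, 'mean l mm', np.float64(-0.15), 'at80', np.float64(-0.21), 'slope deg', np.float64(0.4))]
[0.511, -0.2425] [(165, 'mean l mm', np.float64(0.1), 'at80', np.float64(0.35), 'slope deg', np.float64(1.1)), (60, 'mean l mm', np.float64(-0.95), 'at80', np.float64(-0.72), 'slope deg', np.float64(-1.4))]
[370  99]
```

View pics/crop9.png

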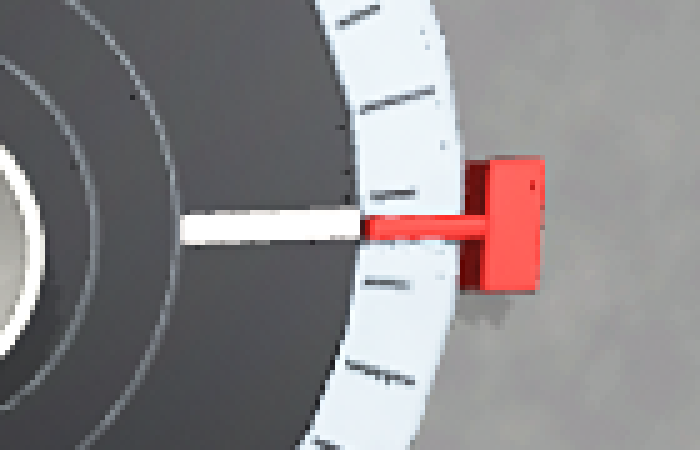

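The crop shows index and marker meeting in line: index end centre at about y=225, marker at about 228, at 6 px/mm. That is about 0.5–0.9 mm, or 0.5°. It's well within the line's 4 mm width, so I go to the key.

```bash
python3 st.py; python3 -c "
from h import *; from inc import *
s=observe(); M=R.from_quat(s['ee_rot']).as_matrix(); print(inc(s['ee_pos'],np.degrees(np.arctan2(M[1,0],M[0,0])),[.385,-.1965,.15],24.2))"
```

```text
9.3833 [ 0.4397 -0.2726  0.2664] psi 24.31 tilt [-0.002  0.002 -1.   ] [-0.69  0.28  1.73  0.    1.13  0.46] [ 0.37 -0.13 -0.59] 0.0006204476381640857
([-1.85, -9.19, 11.64], 0.002)
```

Call:
drive_tool(increments=[[[-1.8,-4,0],[0,0,0]],[[-1.8,-8,0],[0,0,0]],[[-1.8,-9.2,2],[0,0,0]],[[-1.8,-9.2,6],[0,0,0]],[[-1.8,-9.2,9],[0,0,0]],[[-1.8,-9.2,11],[0,0,0]],[[-1.8,-9.2,11.6],[0,0,0]],[[-1.8,-9.2,11.6],[0,0,0]],[[-1.8,-9.2,11.6],[0,0,0]]])

```text
time: 10.13
ee_pos: [0.3848, -0.1962, 0.1515]
ee_rot: [0.978, 0.21, -0.001, -0.001]
force: [0.5, -0.7, 0.3]
width: 0.0004
```

```bash
python3 st.py; python3 -c "
from h import *; from inc import *
s=observe(); M=R.from_quat(s['ee_rot']).as_matrix(); print(inc(s['ee_pos'],np.degrees(np.arctan2(M[1,0],M[0,0])),[.385,-.1965,.13],24.2))
c=read_camera('wrist'); save(c,'w10.png')
c=read_camera('side'); q=proj(c,[.385,-.197,.04]).astype(int); print(q)
im=c['frame'][q[1]-70:q[1]+40,q[0]-70:q[0]+70]; cv2.imwrite('pics/s10.png',cv2.resize(im,None,fx=5,fy=5,interpolation=cv2.INTER_CUBIC)[...,::-1])"
```

```text
10.1333 [ 0.3848 -0.1962  0.1515] psi 24.29 tilt [-0.001  0.001 -1.   ] [-0.63  0.34  2.03  0.    0.77  0.51] [ 0.52 -0.74  0.33] 0.0003727449526278981
([0.0, 0.04, 2.15], 0.002)
[277 282]
```

View pics/s10.png

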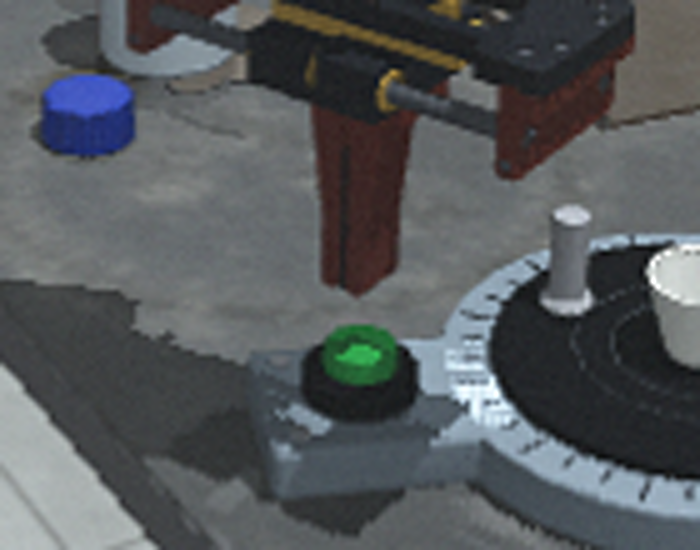

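Crop of the side view: the closed fingertip, at (358,290), stands straight above the key, at (358,352), which sticks up out of its black collar. I'll descend until force shows.

Call:
drive_tool(increments=[[[0,0,1],[0,0,0]],[[0,0,2],[0,0,0]],[[0,0,2.4],[0,0,0]],[[0,0,2.7],[0,0,0]],[[0,0,2.7],[0,0,0]],[[0,0,2.7],[0,0,0]]])

```text
time: 10.73
ee_pos: [0.3855, -0.1969, 0.1251]
ee_rot: [0.978, 0.21, 0.0, 0.0]
force: [-0.2, -0.5, 0.1]
width: 0.0004
```

Call:
drive_tool(increments=[[[0,0,0.2],[0,0,0]],[[0,0,0.4],[0,0,0]],[[0,0,0.4],[0,0,0]],[[0,0,0.4],[0,0,0]]])

```text
time: 11.07
ee_pos: [0.3857, -0.197, 0.1209]
ee_rot: [0.978, 0.21, 0.0, 0.0]
force: [0.0, -0.6, 3.8]
width: 0.0005
```

Call:
drive_tool(increments=[[[0,0,0.1],[0,0,0]],[[0,0,0.2],[0,0,0]],[[0,0,0.2],[0,0,0]],[[0,0,0.2],[0,0,0]]])

```text
time: 11.4
ee_pos: [0.3857, -0.197, 0.1188]
ee_rot: [0.978, 0.21, 0.0, 0.0]
force: [1.3, -0.4, 5.7]
width: 0.0005
```

Call:
drive_tool(increments=[[[0,0,0.1],[0,0,0]],[[0,0,0.2],[0,0,0]],[[0,0,0.2],[0,0,0]],[[0,0,0.2],[0,0,0]]])

```text
time: 11.73
ee_pos: [0.3857, -0.197, 0.1179]
ee_rot: [0.978, 0.21, 0.001, 0.001]
force: [-2.2, 1.1, 24.1]
width: 0.0004
```

The hard stop is reached: 24 N, after spring forces of 3.8 and 5.7 N. I'll release.

Call:
drive_tool(increments=[[[0,0,-0.5],[0,0,0]],[[0,0,-1],[0,0,0]],[[0,0,-3],[0,0,0]],[[0,0,-6],[0,0,0]],[[0,0,-10],[0,0,0]],[[-4,0,-11],[0,0,0]],[[-4,0,-11],[0,0,0]],[[-4,0,-11],[0,0,0]]])

```text
time: 12.4
ee_pos: [0.3474, -0.2131, 0.2269]
ee_rot: [0.978, 0.209, -0.0, -0.0]
force: [0.7, -0.2, 0.3]
width: 0.0007
```

```bash
python3 st.py; python3 -c "
from gap import *; from ang import angles
c=angles('wrist',np.array([.510,-.2412]),(0,0,560,420),'w11.png')
c=read_camera('side'); q=proj(c,[.42,-.21,.04]).astype(int)
im=c['frame'][q[1]-60:q[1]+50,q[0]-70:q[0]+90]; cv2.imwrite('pics/s11.png',cv2.resize(im,None,fx=4.5,fy=4.5,interpolation=cv2.INTER_CUBIC)[...,::-1])"
```

```text
12.4 [ 0.3474 -0.2131  0.2269] psi 24.13 tilt [-0.  0. -1.] [-0.72  0.18  2.    0.    0.96  0.43] [ 0.74 -0.18  0.28] 0.0006758796563657954
index 116 ang 109.49 r 0.0558
index 67 ang 113.0 r 0.064
index 224 ang -63.64 r 0.0648
index 53 ang 125.06 r 0.0573
marker 108 ang -64.42 r 0.0889
```

View pics/s11.png

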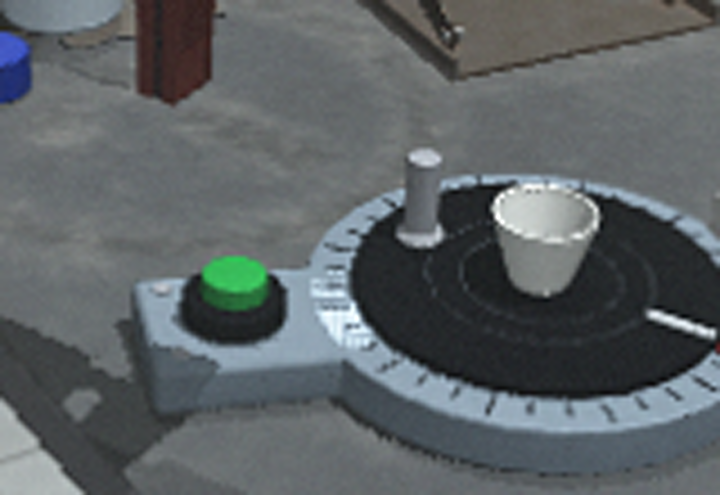

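The key is back up at (235,283), the crucible is standing in the middle and the index still meets the marker. The gripper is clear, so I hand in.

```bash
python3 -c "
from cell import *
print(job_done())"
```

```text
the job is handed in; nothing more can be done
None
```

The dial is set to the red marker, the green key was then pressed fully down and sprang back, and the job is handed in (clock at about 12.5 s of the 54 s allowed).

- **Dial:** I pushed the post with the closed fingertips about 147° clockwise, with a wrist force of about 2 N wherever I read it. I then backed off and lifted clear.
- **Alignment checks:** These disagreed slightly. The last look while the finger was still in contact put index and marker within 0.05°. Looks after backing off gave 0.5 to 0.8°, up to about 1 mm at the rim. I left it there because that is well inside the 4 mm line. After the key press the dial had not moved: index −63.6°, marker −64.4°.
- **Key:** Pressing gave 3.8 N, then 5.7 N, then a hard stop at 24 N. The last side picture shows the key back up.
- **Rest of the stage:** The same picture shows the crucible standing in the middle of the dial and the gripper clear of the stage. I did not check the bystanders one by one at the end, but the arm stayed well away from them.

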